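# Shut the chisel box and lock its lid with the studded end block

### The arm

A 6-joint arm with a two-finger parallel gripper is mounted at the origin on the work surface. World frame = base frame: x ahead of the robot, y to its left, z up, the work surface at z = 0. Lengths are in m, angles in degrees, forces in N, time in s.
With the tool pointing down it reaches from about 0.4 to 0.825 m from the base axis. Payload 7 kg.
Tool frame: the origin (TCP) lies at the very end of the fingers, on their centre line; the grasp point (between the pads) lies 19 mm behind it (ctrl.pinch_z is the distance from the TCP to the grasp point, in m); z points along the fingers, x is the direction in which the jaws open and shut, and the axes are right-handed (so a half turn about z gives the same grasp; the last joint's range is limited). The gripper opens to 88 mm and grips with 3 to 60 N. Pads are 19 mm wide; open, the fingers measure 130 mm over their backs; the gripper's body (78 mm by 193 mm) begins 47 mm behind the grasp point.
Start: joints at [16.507, 20.546, 0.682, 0, -70.136, -16.507], TCP at [0.675, -0, 0.227] pointing down, gripper open.
Joint ranges: [-176.03, 176.03], [-82.01, 121.73], [-58.28, 71.71], [-173.87, 95.51], [-174.79, -0.11], [-173.66, 173.66]. Speed limits (degrees/s): [136.94, 136.94, 172.46, 180, 180, 180].

### API

Orientations are given as [roll, pitch, yaw] about the fixed x, y, z axes, in that order (R = Rz(yaw) Ry(pitch) Rx(roll)).
In Python, from plant import ctrl gives the robot as it stands.
- The arm moves only by the tool carry_out, never from a script. Its argument "increments" is a list of rows, each a list of 7 numbers: the turn, a rotation vector about the world's x, y, z in degrees, then the shift along the world's x, y, z in mm, then the closure, from 0 (fully open) to 1 (shut). In form: [[ax, ay, az, dx, dy, dz, grip], ...]. A call has 1 to 20 rows; each row is the pose to reach, as a shift and turn from the pose commanded when the call began; what a row does not reach only later rows make up. A row lasts 1/8 s, in which the tool goes at most 62.5 mm and 10.7 degrees, less where a joint would pass 70% of its speed; a pose out of reach is approached as far as the arm can. A call with a gripper value outside its range is refused whole. The fingers move at their own pace and stop on an object; the grip force is fixed at half the most. Time passes only in rows, so rows that repeat a pose let the fingers close. It gives the time, the measured TCP pose, the force and the opening at its end, in the units of the state.
- ctrl.get_obs(): the state, without advancing time (a new reading comes with each control period).
- ctrl.snapshot(name): name is "scene" or "side" or "wrist"; returns a dict with "pixels" (420x560x3 uint8, blue, green, red), "intrinsics" (3x3 intrinsics, pixels), "rvec" (rotation vector, rad) and "tvec" (3), from world to camera coordinates, as OpenCV has them; the wrist camera has in their place "hand_eye" (4x4, takes a point from camera to tool coordinates, whose origin is the TCP and whose axes are the tool frame's). Camera axes: x right, y down, z forward; pixel columns grow to the right and rows downward; lengths in m; the calibration is good to about 2 mm. A picture is of the moment at which its call begins: read the wrist's pose just before it. There is no depth.
- ctrl.close_job(): hands the job in, once; it reports no verdict.
Trained networks look in a picture, given as the dict that the camera call returned (one of the last four; its "shot" number tells which), for a name from the list of things; names that differ only in an ending like _2 or _b are one class to them, and where a whole thing is asked for, a point or a joint stands for the part that bears it (a point fixed in the world has none). Each returns a list of dicts, best first, with "confidence" (0 to 1); they miss things now and then, are a little off and sometimes report something else, mostly with a low value. They report only what shows in the picture. A call takes as long as a camera call. They do not tell look-alikes from the thing itself.
- ctrl.search_frame(picture, label): "centre" ([x, y, z] in m, in world coordinates, good to about 4 mm: the middle of the surface that is visible of it).
- ctrl.outline_of(picture, label): "pixels" (420x560 bool, what is visible of it).
The state is a dict: "clock": time; "joint_pos": joint angles; "qvel": joint speeds; "tau": joint torques, N m; "tool_pos": TCP position; "orientation": TCP orientation; "force": force on the tool from outside, world axes, zero at the start; "moment": the same for the moment, N m; "opening": finger opening in m.
Only numpy, scipy, OpenCV 4.12 (cv2) and the standard library are available. Lean on these libraries where they do the work, as an engineer would, in place of code of your own. Each camera call takes 0.05 s, during which the arm holds its last target. There are 200 camera calls.

### The job

Slide the lid of the wooden chisel box fully shut by its bar. Then fetch the long dark end block (not the short spare one) and press it firmly down over the two studs on the box's ledge until it sits fully home, flat on the ledge, so that it blocks the lid; let go of it. Leave the spare block, the mallet and the glue bottle where they are.

Things in the scene. Friction and masses are not known exactly. Their poses are not given: they have to be found in the camera images.
- box: Pale wooden box, 110 mm (its x) by 188 mm (its y), fixed to the bench, with dogs 22 mm high along its long sides. Origin: on the bench under its middle; z up. The compartment with two chisels takes y -95 to +45 mm; its side walls with the lips over the lid groove reach 62 mm high. From y +45 to +93 mm there is a lower ledge, 30 mm high, with two studs.
- ledge (a point): Middle of the ledge's top face, between the studs, at box y 69 mm, 30 mm above the bench; axes as the box. The end block's origin comes here when fully home.
- stud_a (a point): Top centre of the round upright stud at box x -28 mm: 24 mm thick, 16 mm high from the ledge, its top 5 mm tapered to 15 mm. A sprung brass catch on its outer side (away from the other stud) stands out 3 mm and grips the socket wall: let go on them, a block sticks about 10 mm up; it needs a push of 12 to 18 N all the way down.
- stud_b (a point): Top centre of the other stud, at box x +28 mm, the same.
- lid (a joint): Opening of the flat sliding lid, m: 0 = fully shut at its stop, up to 0.100 = open. Slides level along the box's y, opening towards +y; open, it overhangs the ledge and hides the studs. Friction about 1.5 N; stays where left. Lid 98 x 140 x 8 mm, top 56 mm, underside 48 mm above the bench.
- lid_bar (a point): Top centre of the lid's upright grip bar, which stands on the middle of the lid: 60 mm long (box x), 14 mm thick (box y, the way the lid slides), 28 mm high from the lid's top (56 mm above the bench) to this point (84 mm). Moves with the lid.
- lock: The long dark end block, loose, 0.16 kg: 110 (x) x 44 (y) x 32 mm high, with a grip rib on top 60 (x) x 20 (y) x 26 mm (rib top 58 mm above the underside). Origin: middle of the underside; z up. Two square sockets in the underside, 27 mm wide, 19 mm deep, at x -28 and +28 mm, go over the studs, either way round. Home, it lies across the box, flush with its sides, 2 mm from the shut lid.
- spare: The short spare dark block, same section and rib but only 72 mm long, with a single socket: not wanted, leave it. Origin: middle of the underside. It and the long block may lie in each other's places.
- mallet: Mallet lying flat: black rubber head 64 mm thick, 95 mm long, pale handle 250 mm. Origin on the bench under the head. Leave it.
- glue: White glue bottle with black cap, 60 mm wide, 150 mm high, standing. Origin under its middle. Leave it.
Not all that is in view belongs to the job. What is shaped like the box but pink is not meant.

How it is judged (in metres and radians):
On the way, in this order (a step that is already met when the one before it is completed fails the run):
1. the lid is slid fully shut (within 4 mm) (value of joint lid below 0.004 m), for 0.2 s.
2. the long block is pressed home on the ledge by the robot, touching it as it goes home (within 2 mm of the ledge and 5 mm of its middle) (horizontal distance between lock and ledge below 0.005 m and z of lock in the frame of ledge between -0.003 and 0.002 m and angle between the x axis of lock and the x axis of box, either way round below 0.08 rad and angle between lock's own z axis and vertical below 0.05 rad and contact force between any of the fingers, the arm and lock above 0.5 N), for 0.1 s.
At the end, for the whole second after the job is handed in: The lid is within 4 mm of fully shut; the long block sits on the ledge over both studs, its underside within 2 mm of the ledge, centred within 5 mm, in line with the box within 0.08 rad, level within 0.05 rad, at rest (value of joint lid below 0.004 m and horizontal distance between lock and ledge below 0.005 m and z of lock in the frame of ledge between -0.003 and 0.002 m and angle between the x axis of lock and the x axis of box, either way round below 0.08 rad and angle between lock's own z axis and vertical below 0.05 rad and linear speed of lock below 0.02 m/s); the robot touches nothing.
It fails at once if the short spare block is moved by more than 30 mm (distance of spare from where it was at the start of the episode above 0.03 m).
It fails at once if the mallet is moved by more than 30 mm (distance of mallet from where it was at the start of the episode above 0.03 m).
It fails at once if the glue bottle is moved by more than 30 mm (distance of glue from where it was at the start of the episode above 0.03 m).
It also fails if it takes over 58 s, if anything falls off the work surface, if the arm or the gripper's body presses on something with over 40 N, if the wrist force passes 120 N, or if a joint passes its speed limit or range.

## Working session

There is one attempt and no reset: what is moved stays moved. The work goes in short steps, Python scripts to look and compute and a tool call to move; the robot and the scene stay as the last step left them, time stands still between calls to the robot, and variables do not carry over. Pictures are saved under pics/ and viewed, about 8 in all and at most 12, crops included, and the job is handed in when it is done.

Besides the shell and the picture viewer there is one more tool, called after "Emit:" as name(argument=value, ...), one argument or row to a line, values as JSON. carry_out: Moves the arm, as the interface text tells. Its arguments: {"type":"object","properties":{"increments":{"type":"array"}},"required":["increments"]}

```bash
mkdir -p pics; ls
cat > h.py <<'E'
import numpy as np,cv2
from plant import ctrl
def shot(cam,name=None):
    o=ctrl.get_obs(); p=ctrl.snapshot(cam); p['obs']=o
    if name: cv2.imwrite('pics/'+name,p['pixels'])
    return p
E
python3 - <<'E'
from h import *
o=ctrl.get_obs(); print(o['clock'],o['tool_pos'],o['orientation'],o['force'],ctrl.pinch_z)
ims=[]
for c in ['scene','side']:
    p=shot(c); ims.append(p['pixels'])
    for l in ['box','lid_bar','lock','spare','mallet','glue','lid','stud_a']:
        try: print(c,l,[(np.round(d['centre'],3).tolist(),round(d['confidence'],2)) for d in ctrl.search_frame(p,l)][:4])
        except Exception as e: print(l,e)
cv2.imwrite('pics/a.png',ims[0]);cv2.imwrite('pics/b.png',ims[1])
E
```

```text
pics
0.0 [ 6.74508432e-01 -4.37255645e-05  2.25619897e-01] [-1.79992278e+02 -9.50749709e-02  1.79989881e+02] [-0.56322467 -0.0256269  -0.80019187] 0.0188
scene box [([0.712, -0.425, 0.056], 0.93), ([0.561, -0.158, 0.053], 0.86), ([0.346, -0.199, 0.055], 0.76), ([0.389, -0.005, 0.053], 0.6)]
scene lid_bar [([0.366, 0.001, 0.057], 0.85), ([0.538, -0.122, 0.056], 0.62), ([0.321, -0.21, 0.062], 0.55)]
scene lock [([0.587, 0.14, 0.03], 0.88)]
scene spare [([0.56, 0.332, 0.031], 0.63)]
scene mallet [([0.788, -0.002, 0.043], 0.59), ([0.542, -0.121, 0.055], 0.44)]
scene glue [([0.413, -0.365, 0.088], 0.77), ([0.563, -0.16, 0.052], 0.37)]
scene lid [([0.699, -0.44, 0.055], 0.97), ([0.545, -0.12, 0.06], 0.87), ([0.37, 0.003, 0.058], 0.72), ([0.315, -0.208, 0.056], 0.55)]
scene stud_a [([0.344, -0.2, 0.055], 0.96), ([0.714, -0.424, 0.057], 0.91), ([0.56, -0.164, 0.057], 0.9), ([0.388, -0.002, 0.053], 0.82)]
side box [([0.328, 0.029, 0.054], 0.96), ([0.667, -0.441, 0.052], 0.87), ([0.52, -0.174, 0.053], 0.69), ([0.298, -0.223, 0.054], 0.67)]
side lid_bar [([0.358, 0.036, 0.052], 0.86), ([0.699, -0.44, 0.053], 0.84), ([0.529, -0.13, 0.054], 0.68), ([0.317, -0.218, 0.054], 0.66)]
side lock []
side spare [([0.532, 0.328, 0.03], 0.94)]
side mallet [([0.772, -0.01, 0.03], 0.81)]
side glue [([0.377, -0.389, 0.086], 0.6)]
side lid [([0.351, 0.038, 0.053], 0.96), ([0.318, -0.222, 0.053], 0.78), ([0.696, -0.444, 0.054], 0.75), ([0.532, -0.123, 0.055], 0.55)]
side stud_a [([0.519, -0.167, 0.051], 0.95), ([0.294, -0.221, 0.052], 0.95), ([0.332, 0.032, 0.058], 0.62), ([0.669, -0.44, 0.054], 0.57)]
```

View pics/a.png

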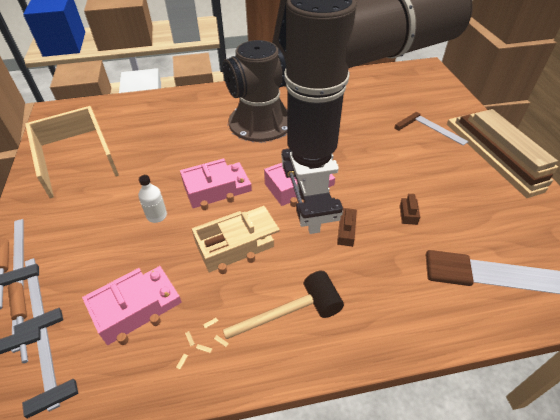

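View pics/b.png

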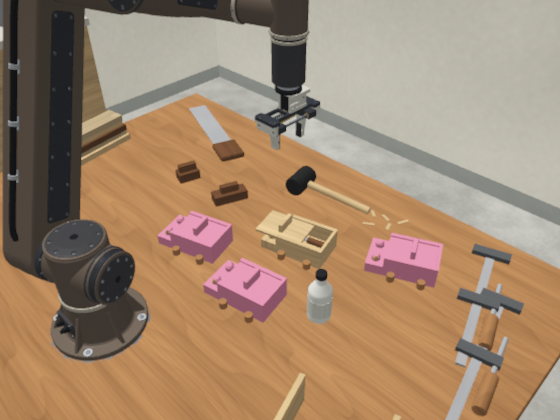

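The pale box at (236,238) in the scene view has its lid open towards image right (world +y). The long block is at (347,227) and the short spare at (410,209). The other box-shaped things are pink decoys.

```bash
cat >> h.py <<'E'
from scipy.optimize import minimize
from scipy.spatial.transform import Rotation as Ro
def cam(p):
    if 'hand_eye' in p:
        T=np.eye(4); T[:3,:3]=Ro.from_euler('xyz',p['obs']['orientation'],degrees=True).as_matrix(); T[:3,3]=p['obs']['tool_pos']
        W=np.linalg.inv(T@np.array(p['hand_eye'])); return W[:3,:3],W[:3,3]
    return cv2.Rodrigues(np.array(p['rvec'],float))[0],np.array(p['tvec'],float).ravel()
def proj(p,X):
    R,t=cam(p); c=np.atleast_2d(X)@R.T+t; u=c@np.array(p['intrinsics']).T; return u[:,:2]/u[:,2:]
def cub(x0,x1,y0,y1,z0,z1): return np.array([[x,y,z] for x in(x0,x1) for y in(y0,y1) for z in(z0,z1)])
LOCK=[cub(-.055,.055,-.022,.022,0,.032),cub(-.03,.03,-.01,.01,.032,.058)]
def BOX(o): return [cub(-.055,.055,-.094,.045,0,.062),cub(-.055,.055,.045,.094,0,.030),cub(-.049,.049,-.095+o,.045+o,.048,.056),cub(-.03,.03,-.032+o,-.018+o,.056,.084)]
def place(parts,x,y,a):
    c,s=np.cos(a),np.sin(a); R=np.array([[c,-s,0],[s,c,0],[0,0,1]]); return [P@R.T+[x,y,0] for P in parts]
def render(p,parts):
    m=np.zeros((420,560),np.uint8)
    for P in parts: cv2.fillConvexPoly(m,np.round(cv2.convexHull((proj(p,P)*16).astype(np.float32))).astype(np.int32),1,shift=4)
    return m>0
def fit(obs,model,v0,st,extra=0):
    best=None
    def f(v):
        P=place(model(v[3]) if extra else model,v[0],v[1],v[2]); return sum(1-(render(p,P)&m).sum()/max(1,(render(p,P)|m).sum()) for p,m in obs)
    for a in v0[2]:
        v=np.array([v0[0],v0[1],a]+v0[3:]); 
        sim=np.vstack([v]+[v+np.eye(len(v))[i]*st[i] for i in range(len(v))])
        r=minimize(f,v,method='Nelder-Mead',options=dict(initial_simplex=sim,xatol=1e-4,fatol=1e-4,maxiter=300))
        if best is None or r.fun<best.fun: best=r
    return best
def masknear(p,l,xyz):
    u=proj(p,xyz)[0]; best=None
    for d in ctrl.outline_of(p,l):
        ys,xs=np.nonzero(d['pixels']); e=np.hypot(xs.mean()-u[0],ys.mean()-u[1])
        if best is None or e<best[0]: best=(e,d['pixels'],d['confidence'])
    return best
E
python3 - <<'E'
from h import *
ps=[shot('scene'),shot('side')]
w=shot('wrist'); print(np.round(w['hand_eye'],3).tolist(),w['intrinsics'])
for l,c,mod in [('lock',[.587,.14,.03],LOCK),('box',[.545,-.145,.05],BOX)]:
    O=[]
    for p in ps:
        b=masknear(p,l,c)
        if b: print(l,b[0],b[2],b[1].sum()); 
        if b and b[0]<25: O.append((p,b[1]))
    if l=='lock': r=fit(O,mod,[c[0],c[1],[0,.7,1.57,2.3]],[.01,.01,.3])
    else: r=fit(O,mod,[c[0],c[1],[-.6,-.3,0,.3,.6],.07],[.02,.02,.2,.02],1)
    print(l,r.x,r.fun)
    for i,p in enumerate(ps):
        im=p['pixels']
        m=render(p,place(mod(r.x[3]) if l=='box' else mod,*r.x[:3])); cs,_=cv2.findContours(m.astype(np.uint8),0,1); cv2.drawContours(im,cs,-1,(0,255,0),1)
S=[cv2.resize(ps[0]['pixels'][180:290,170:380],None,fx=3,fy=3),cv2.resize(ps[1]['pixels'][170:280,200:410],None,fx=3,fy=3)]
cv2.imwrite('pics/c.png',cv2.resize(np.vstack(S),(570,600)))
E
```

```text
[[1.0, -0.0, -0.0, -0.001], [0.0, 0.951, 0.309, -0.084], [-0.0, -0.309, 0.951, -0.158], [0.0, 0.0, 0.0, 1.0]] [[378.56880268   0.         273.54042724]
 [  0.         378.56880268 203.9127497 ]
 [  0.           0.           1.        ]]
lock 3.561308502817877 0.86 641
lock 9.183956640321105 0.57 615
lock [ 0.56099742  0.14978825 -0.38653732] 0.18141117478510027
box 8.705711970217518 0.66 3590
box 10.429051894670883 0.87 3172
box [ 0.54377812 -0.16554267  0.24806287  0.06651032] 0.10708311974475193
```

View pics/c.png

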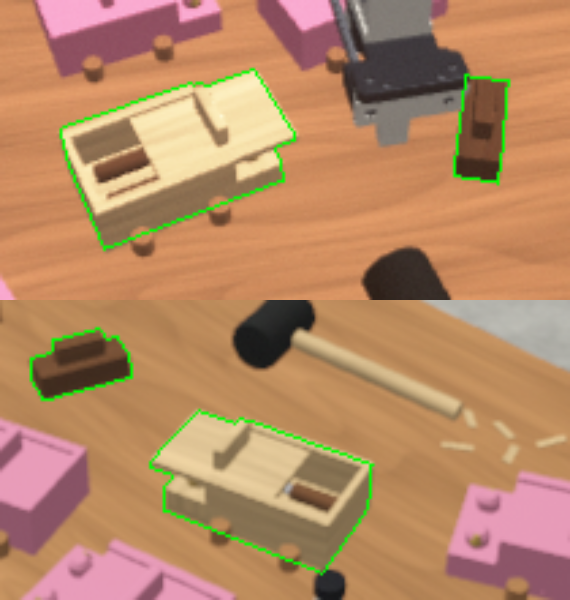

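The projected models match the outlines in both views. Box: (0.544, -0.166), yaw 14.2°, lid open about 66 mm. Long block: (0.561, 0.150), yaw -22°. I'll move over the bar and refine with the wrist camera.

Emit:
carry_out(
  increments=[
    [0,0,-10,-30,-30,0,0],
    [0,0,-20,-60,-60,0,0],
    [0,0,-30,-90,-90,0,0],
    [0,0,-40,-120,-110,0,0],
    [0,0,-50,-141,-125,0,0],
    [0,0,-60,-141,-125,0,0],
    [0,0,-70,-141,-125,0,0],
    [0,0,-75.8,-141,-125,0,0],
    [0,0,-75.8,-141,-125,0,0],
    [0,0,-75.8,-141,-125,0,0],
  ],
)

```text
clock: 2.5
tool_pos: [0.534, -0.125, 0.2266]
orientation: [180.0, -0.0, 104.3]
force: [0.2, -0.1, -1.1]
opening: 0.0876
```

Run:
```python
from h import *
p=shot('wrist'); q=shot('scene'); s=shot('side'); print(p['obs']['tool_pos'],p['obs']['orientation'],p['obs']['clock'])
O=[]
for c in (p,q,s):
    b=masknear(c,'box',[.545,-.145,.05]); print(b and (b[0],b[2],b[1].sum()))
    O.append((c,b[1]) if b else None)
for sel in ([0],[0,1,2],[1,2]):
    r=fit([O[i] for i in sel if O[i]],BOX,[.544,-.1655,[.248],.067],[.01,.01,.05,.01],1); print(sel,r.x,r.fun)
    if sel==[0]: r0=r
b=masknear(s,'lock',[.561,.15,.03]);b2=masknear(q,'lock',[.561,.15,.03])
o=[(c,x[1]) for c,x in((s,b),(q,b2)) if x and x[0]<15]
print(len(o),fit(o,LOCK,[.561,.15,[-.387]],[.01,.01,.1]).x)
im=p['pixels']
for P in place(BOX(r0.x[3]),*r0.x[:3]):
    h=cv2.convexHull(proj(p,P).astype(np.float32)).astype(np.int32); cv2.polylines(im,[h],True,(0,255,0),1)
cv2.imwrite('pics/d.png',im)
```

```text
[ 0.53402272 -0.12501134  0.22662855] [ 1.79988633e+02 -1.60909295e-04  1.04329916e+02] 2.5
(np.float64(19.037713693545737), 0.9, np.int64(29843))
(np.float64(8.817208696631955), 0.6, np.int64(3552))
(np.float64(10.10541465719792), 0.93, np.int64(3028))
[0] [ 0.54892002 -0.16476028  0.26299046  0.06809805] 0.04482701539480216
[0, 1, 2] [ 0.54799456 -0.16504133  0.25312788  0.06722211] 0.19502309540389584
[1, 2] [ 0.54477722 -0.16490509  0.26215427  0.06360386] 0.11692782767810761
2 [ 0.56045266  0.14904835 -0.38979218]
```

View pics/d.png

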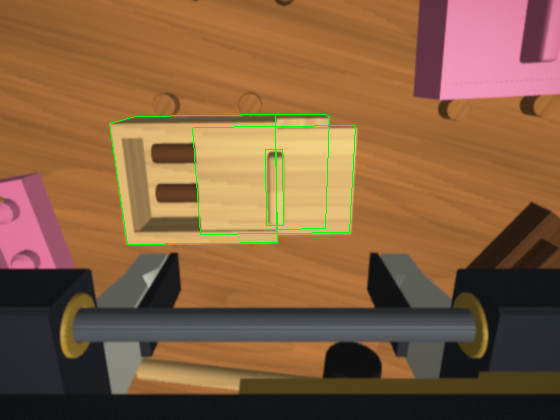

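The wrist fit agrees: bar at about (0.538, -0.123), lid 68 mm open. I'll descend and grip the bar.

Emit:
carry_out(
  increments=[
    [0,0,0.4,3.5,2,-55,0],
    [0,0,0.4,3.5,2,-105,0],
    [0,0,0.4,3.5,2,-145,0],
    [0,0,0.4,3.5,2,-165,0],
    [0,0,0.4,3.5,2,-165,0.5],
    [0,0,0.4,3.5,2,-165,1],
    [0,0,0.4,3.5,2,-165,1],
    [0,0,0.4,3.5,2,-165,1],
    [0,0,0.4,3.5,2,-165,1],
  ],
)

```text
clock: 4.03
tool_pos: [0.5377, -0.123, 0.0621]
orientation: [180.0, 0.0, 104.6]
force: [0.0, -0.7, 0.1]
opening: 0.0429
```

Emit:
carry_out(
  increments=[
    [0,0,0,0,0,0,1],
    [0,0,0,0,0,0,1],
    [0,0,0,0,0,0,1],
    [0,0,0,0,0,0,1],
    [0,0,0,0,0,0,1],
  ],
)

```text
clock: 4.65
tool_pos: [0.5375, -0.123, 0.0615]
orientation: [-180.0, -0.0, 104.6]
force: [0.0, 0.4, -0.2]
opening: 0.0137
```

Emit:
carry_out(
  increments=[
    [0,0,0,2,-7.7,0,1],
    [0,0,0,5,-19.3,0,1],
    [0,0,0,8,-31,0,1],
    [0,0,0,11,-42.5,0,1],
    [0,0,0,13.4,-51.2,0,1],
    [0,0,0,15.2,-58,0,1],
    [0,0,0,16.2,-62,0,1],
    [0,0,0,16.2,-62,0,1],
  ],
)

```text
clock: 5.65
tool_pos: [0.554, -0.1855, 0.0616]
orientation: [180.0, 0.0, 104.6]
force: [2.9, -1.4, -1.4]
opening: 0.0141
```

Emit:
carry_out(
  increments=[
    [0,0,0,0.5,-2,0,1],
    [0,0,0,1,-4,0,1],
    [0,0,0,1,-4,0,1],
  ],
)

```text
clock: 6.02
tool_pos: [0.5549, -0.1889, 0.0616]
orientation: [180.0, 0.0, 104.6]
force: [2.7, 1.3, -3.2]
opening: 0.0137
```

Emit:
carry_out(
  increments=[
    [0,0,0,0.5,-2,0,1],
    [0,0,0,0.5,-2,0,1],
  ],
)

```text
clock: 6.28
tool_pos: [0.5549, -0.1891, 0.0615]
orientation: [180.0, -0.1, 104.6]
force: [0.8, 12.2, 1.4]
opening: 0.0138
```

Emit:
carry_out(
  increments=[
    [0,0,0,0.3,-1.5,0,1],
    [0,0,0,0.3,-1.5,0,1],
  ],
)

```text
clock: 6.52
tool_pos: [0.5549, -0.1893, 0.0615]
orientation: [180.0, -0.2, 104.6]
force: [-1.5, 22.2, 5.7]
opening: 0.0137
```

The stop is reached (22 N resisting, no further motion). Next: relax, open, rise.

Emit:
carry_out(
  increments=[
    [0,0,0,-0.5,3,0,1],
    [0,0,0,-0.5,3,0,0.6],
    [0,0,0,-0.5,3,0,0.5],
    [0,0,0,-0.5,3,0,0.5],
    [0,0,0,-0.5,3,30,0.4],
    [0,0,0,-10,40,80,0.2],
    [0,0,0,-15,60,130,0],
    [0,0,0,-15,60,165,0],
    [0,0,0,-15,60,165,0],
    [0,0,0,-15,60,165,0],
  ],
)

```text
clock: 7.78
tool_pos: [0.54, -0.1326, 0.2261]
orientation: [-180.0, -0.0, 104.6]
force: [-0.8, 0.4, -0.8]
opening: 0.0872
```

Run:
```python
from h import *
p=shot('wrist'); q=shot('scene'); s=shot('side'); print(p['obs']['tool_pos'],p['obs']['orientation'],p['obs']['clock'])
STUD=[np.array([[x+.0119*np.cos(t),.069+.0119*np.sin(t),z] for t in np.arange(0,6.3,.2) for z in(.03,.041)]) for x in(-.028,.028)]
M=lambda o: BOX(o)+STUD
O=[]
for c in (p,q,s):
    b=masknear(c,'box',[.548,-.165,.05]); print(b and (b[0],b[2],b[1].sum()))
    O.append((c,b[1]) if b else None)
for sel in ([0],[0,1,2],[1,2]):
    r=fit([O[i] for i in sel if O[i]],M,[.548,-.165,[.256],.001],[.01,.01,.05,.005],1); print(sel,r.x,r.fun)
    if sel==[0]: r0=r
im=p['pixels']
for P in place(M(r0.x[3]),*r0.x[:3]):
    h=cv2.convexHull(proj(p,P).astype(np.float32)).astype(np.int32); cv2.polylines(im,[h],True,(0,255,0),1)
cv2.imwrite('pics/e.png',im)
v=r0.x
print('ledge',place([np.array([[0,.069,0]]),np.array([[0,-.025,0]])],*v[:3]))
```

```text
[ 0.53998214 -0.13262815  0.22610736] [-1.79976464e+02 -2.54084113e-02  1.04568857e+02] 7.775
(np.float64(9.923367548743297), 0.92, np.int64(27218))
(np.float64(7.049048793188007), 0.95, np.int64(3283))
(np.float64(8.833282438507286), 0.82, np.int64(2798))
[0] [ 0.54914936 -0.16546145  0.26246454  0.00267721] 0.04786013476598072
[0, 1, 2] [ 5.46071076e-01 -1.65762594e-01  2.66008886e-01  2.32659494e-04] 0.19607904587968328
[1, 2] [ 0.54467792 -0.16634146  0.25680806  0.0013671 ] 0.11202988103154388
ledge [array([[ 0.53124651, -0.09882446,  0.        ]]), array([[ 0.55563589, -0.18960529,  0.        ]])]
```

View pics/e.png

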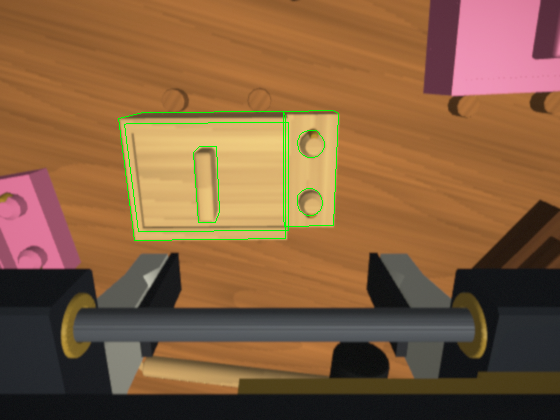

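The lid is shut, and the bar's predicted shut position agrees with where the gripper stopped to within 1 mm. Both studs show clearly at (313,144) and (311,203). Now over to the long block.

Emit:
carry_out(
  increments=[
    [0,0,-5,3,40,0,0],
    [0,0,-14,7,95,0,0],
    [0,0,-23,11,150,0,0],
    [0,0,-32,15,205,0,0],
    [0,0,-36.9,18,250,0,0],
    [0,0,-36.9,20.5,281.6,0,0],
    [0,0,-36.9,20.5,281.6,0,0],
    [0,0,-36.9,20.5,281.6,0,0],
  ],
)

```text
clock: 9.07
tool_pos: [0.5608, 0.1488, 0.2261]
orientation: [-180.0, 0.1, 67.7]
force: [-0.7, 0.5, 0.3]
opening: 0.0875
```

Run:
```python
from h import *
p=shot('wrist'); print(p['obs']['tool_pos'],p['obs']['orientation'],p['obs']['clock'])
b=masknear(p,'lock',[.5605,.149,.03]); print(b and (b[0],b[2],b[1].sum()))
r=fit([(p,b[1])],LOCK,[.5605,.149,[-.39]],[.01,.01,.05]); print(r.x,np.degrees(r.x[2]),r.fun)
im=p['pixels']
for P in place(LOCK,*r.x[:3]):
    h=cv2.convexHull(proj(p,P).astype(np.float32)).astype(np.int32); cv2.polylines(im,[h],True,(0,255,0),1)
cv2.imwrite('pics/f.png',im)
```

```text
[0.56076428 0.14877149 0.22608297] [-1.79968578e+02  5.12824630e-02  6.77194926e+01] 9.075
(np.float64(3.9171462083636293), 0.94, np.int64(5300))
[ 0.56308374  0.1505727  -0.38289296] -21.93815070824522 0.03196347031963476
```

View pics/f.png

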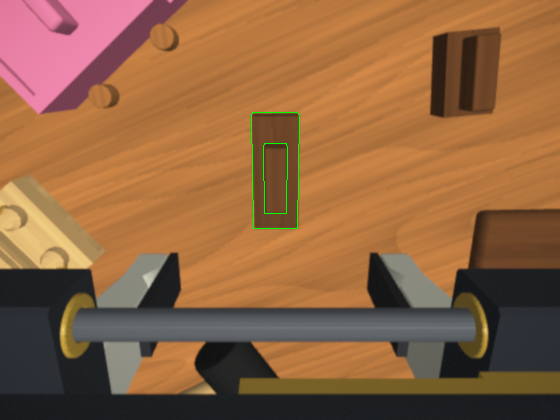

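The block fit is tight around (275,170), and the spare is at (466,72), clear of the fingers. I'll descend and grip the rib.

Emit:
carry_out(
  increments=[
    [0,0,0.4,2.3,1.8,-55,0.2],
    [0,0,0.4,2.3,1.8,-110,0.4],
    [0,0,0.4,2.3,1.8,-155,0.5],
    [0,0,0.4,2.3,1.8,-180,0.5],
    [0,0,0.4,2.3,1.8,-190,0.5],
    [0,0,0.4,2.3,1.8,-190,1],
    [0,0,0.4,2.3,1.8,-190,1],
    [0,0,0.4,2.3,1.8,-190,1],
    [0,0,0.4,2.3,1.8,-190,1],
    [0,0,0.4,2.3,1.8,-190,1],
  ],
)

```text
clock: 10.42
tool_pos: [0.5637, 0.151, 0.0376]
orientation: [179.9, -0.0, 68.1]
force: [-1.5, -1.0, 6.3]
opening: 0.0194
```

Emit:
carry_out(
  increments=[
    [0,0,0,0,0,0,1],
    [0,0,0,0,0,20,1],
    [0,0,0,0,0,60,1],
    [0,0,0,0,0,100,1],
    [0,0,0,0,0,100,1],
  ],
)

```text
clock: 11.05
tool_pos: [0.5651, 0.152, 0.1401]
orientation: [179.8, -0.3, 68.1]
force: [-1.2, -0.5, -2.0]
opening: 0.0198
```

Emit:
carry_out(
  increments=[
    [0,0,5,-4,-30,0,1],
    [0,0,13,-10,-75,0,1],
    [0,0,21,-16,-120,0,1],
    [0,0,29,-22,-165,0,1],
    [0,0,36.9,-28,-210,0,1],
    [0,0,36.9,-32,-240,0,1],
    [0,0,36.9,-33.6,-250.3,0,1],
    [0,0,36.9,-33.6,-250.3,0,1],
    [0,0,36.9,-33.6,-250.3,0,1],
  ],
)

```text
clock: 12.18
tool_pos: [0.5298, -0.0986, 0.1363]
orientation: [-180.0, -0.0, 105.0]
force: [-0.8, -0.2, -2.5]
opening: 0.0198
```

Run:
```python
from h import *
p=shot('wrist');q=shot('scene');s=shot('side'); o=p['obs'];print(o['tool_pos'],o['orientation'],o['clock'])
for k,c in((0,p),(1,q),(2,s)):
    b=masknear(c,'lock',[.5315,-.098,.13]); print(b and (b[0],b[2],b[1].sum()))
    z=o['tool_pos'][2]-.0376
    L=[P+[0,0,z] for P in LOCK]
    im=c['pixels']
    for P in place(L,o['tool_pos'][0],o['tool_pos'][1],np.radians(o['orientation'][2]-90))+place(BOX(0),.549,-.1655,.2625):
        h=cv2.convexHull(proj(c,P).astype(np.float32)).astype(np.int32); cv2.polylines(im,[h],True,(0,255,0),1)
cv2.imwrite('pics/g.png',np.hstack([cv2.resize(p['pixels'],(440,330)),cv2.resize(s['pixels'][160:290,210:352],(360,330))]))
```

```text
[ 0.52977026 -0.09862477  0.13627906] [-1.79988011e+02 -1.22063018e-02  1.05033024e+02] 12.175
(np.float64(48.17889284504823), 0.55, np.int64(14460))
(np.float64(7.163329607089025), 0.86, np.int64(624))
(np.float64(8.035679167753255), 0.97, np.int64(601))
```

View pics/g.png

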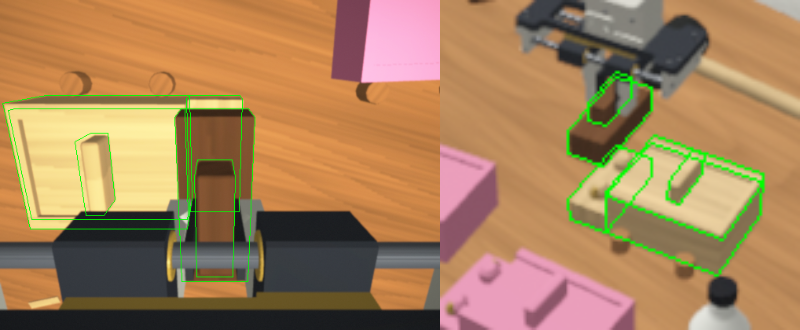

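The block is level in the grip and its outline matches the prediction. It needs 1.7 mm more in x. I'll descend to just above the studs.

Emit:
carry_out(
  increments=[
    [0,0,0,1.7,0.2,-20,1],
    [0,0,0,1.7,0.2,-38,1],
    [0,0,0,1.7,0.2,-46,1],
    [0,0,0,1.7,0.2,-46,1],
    [0,0,0,1.7,0.2,-46,1],
  ],
)

```text
clock: 13.1
tool_pos: [0.5315, -0.099, 0.091]
orientation: [180.0, -0.0, 105.0]
force: [-0.6, 0.9, -2.2]
opening: 0.0196
```

Emit:
carry_out(
  increments=[
    [0,0,0,0,0.5,-4,1],
    [0,0,0,0,0.5,-7,1],
    [0,0,0,0,0.5,-10,1],
    [0,0,0,0,0.5,-10,1],
  ],
)

```text
clock: 13.6
tool_pos: [0.5313, -0.0988, 0.0803]
orientation: [-180.0, 0.0, 105.0]
force: [-0.3, -0.8, -2.5]
opening: 0.0196
```

The underside is now below the stud tops with no reaction force, so it has entered. Pressing on.

Emit:
carry_out(
  increments=[
    [0,0,0,0,0,-2,1],
    [0,0,0,0,0,-4,1],
    [0,0,0,0,0,-6,1],
    [0,0,0,0,0,-6,1],
  ],
)

```text
clock: 14.1
tool_pos: [0.5326, -0.0988, 0.0758]
orientation: [179.9, 0.1, 105.0]
force: [0.1, 0.5, 6.8]
opening: 0.0194
```

Emit:
carry_out(
  increments=[
    [0,0,0,0,0,-2,1],
    [0,0,0,0,0,-4,1],
    [0,0,0,0,0,-6,1],
    [0,0,0,0,0,-6,1],
  ],
)

```text
clock: 14.6
tool_pos: [0.5326, -0.0988, 0.0695]
orientation: [179.9, 0.1, 105.0]
force: [0.8, -1.0, 3.8]
opening: 0.0195
```

Emit:
carry_out(
  increments=[
    [0,0,0,0,0,-1.5,1],
    [0,0,0,0,0,-3,1],
    [0,0,0,0,0,-3,1],
  ],
)

```text
clock: 14.98
tool_pos: [0.5322, -0.0991, 0.0673]
orientation: [179.9, 0.1, 105.0]
force: [-2.5, -1.1, 14.6]
opening: 0.02
```

Emit:
carry_out(
  increments=[
    [0,0,0,0,0,-2,1],
    [0,0,0,0,0,-4,1],
    [0,0,0,0,0,-4,1],
  ],
)

```text
clock: 15.35
tool_pos: [0.533, -0.0989, 0.066]
orientation: [179.8, 0.1, 105.1]
force: [-11.4, 4.4, 40.5]
opening: 0.0199
```

A 40 N reaction at the expected height means it is home. I'll relax, open and retreat, then check.

Emit:
carry_out(
  increments=[
    [0,0,0,0,0,4,1],
    [0,0,0,0,0,4,0.7],
    [0,0,0,0,0,4,0.6],
    [0,0,0,0,0,4,0.6],
    [0,0,0,0,0,15,0.6],
    [0,0,0,0,0,60,0.6],
    [0,0,0,0,0,110,0.6],
    [0,0,0,0,0,160,0.6],
    [0,0,0,0,0,160,0.6],
    [0,0,0,0,0,160,0.6],
  ],
)

```text
clock: 16.6
tool_pos: [0.5311, -0.0986, 0.2219]
orientation: [180.0, -0.0, 105.0]
force: [-0.5, 0.2, 0.3]
opening: 0.035
```

Run:
```python
from h import *
p=shot('wrist');q=shot('scene');s=shot('side'); o=p['obs'];print(o['tool_pos'],o['force'],o['clock'],o['opening'])
O=[]
for c in(p,q,s):
    b=masknear(c,'lock',[.5315,-.098,.06]); print(b and (b[0],b[2],b[1].sum()))
    if b and b[0]<40: O.append((c,b[1]))
def mod(z): return [P+[0,0,z] for P in LOCK]
r=fit(O,mod,[.5315,-.098,[.2625],.03],[.004,.004,.03,.006],1); print(r.x,r.fun)
r=fit(O[1:],mod,[.5315,-.098,[.2625],.03],[.004,.004,.03,.006],1); print(r.x,r.fun)
for c in(p,s):
    im=c['pixels']
    for P in place(mod(.03),.5312,-.0985,.2625):
        h=cv2.convexHull(proj(c,P).astype(np.float32)).astype(np.int32); cv2.polylines(im,[h],True,(0,255,0),1)
cv2.imwrite('pics/i.png',np.hstack([cv2.resize(p['pixels'],(440,330)),cv2.resize(s['pixels'][160:290,210:352],(360,330))]))
```

```text
[ 0.53110477 -0.09861468  0.22191329] [-0.50012855  0.15290437  0.28379809] 16.6 0.0350004211378836
(np.float64(5.993476597500794), 0.78, np.int64(6494))
(np.float64(3.2264894915156406), 0.77, np.int64(647))
(np.float64(4.642477536744542), 0.82, np.int64(500))
[ 0.53147861 -0.09914289  0.27263938  0.02948925] 0.5084211669752677
[ 0.5292087  -0.09717594  0.28241933  0.03099268] 0.45067398725935315
```

View pics/i.png

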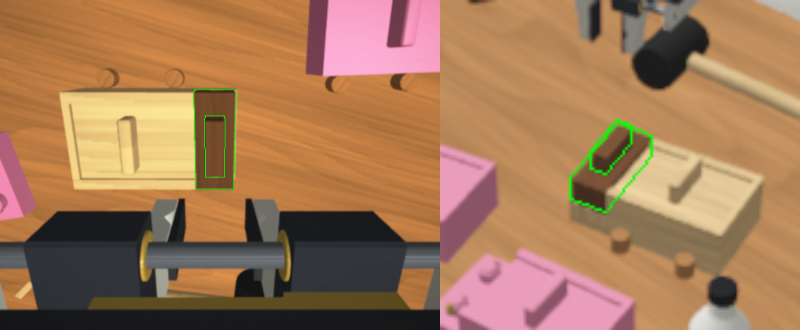

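In the picture the block lies flush across the box, and the fit gives its underside at about 30 mm. To make sure, I'll press on the rib top with closed fingers; home puts it at z = 0.088.

Emit:
carry_out(
  increments=[
    [0,0,0,0,0,-40,1],
    [0,0,0,0,0,-80,1],
    [0,0,0,0,0,-100,1],
    [0,0,0,0,0,-110,1],
    [0,0,0,0,0,-120,1],
    [0,0,0,0,0,-128,1],
    [0,0,0,0,0,-128,1],
  ],
)

```text
clock: 17.77
tool_pos: [0.5312, -0.0988, 0.0933]
orientation: [-180.0, -0.0, 105.0]
force: [0.2, -0.1, 0.2]
opening: 0.0005
```

Emit:
carry_out(
  increments=[
    [0,0,0,0,0,-2,1],
    [0,0,0,0,0,-4,1],
    [0,0,0,0,0,-6,1],
    [0,0,0,0,0,-7.5,1],
    [0,0,0,0,0,-7.5,1],
  ],
)

```text
clock: 18.4
tool_pos: [0.5317, -0.0986, 0.0884]
orientation: [179.9, 0.0, 105.1]
force: [-8.3, 4.1, 22.1]
opening: 0.0004
```

Emit:
carry_out(
  increments=[
    [0,0,0,0,0,-1.5,1],
    [0,0,0,0,0,-2.5,1],
    [0,0,0,0,0,-2.5,1],
  ],
)

```text
clock: 18.77
tool_pos: [0.5318, -0.0985, 0.0882]
orientation: [179.9, 0.1, 105.1]
force: [-16.3, 8.6, 43.4]
opening: 0.0004
```

Emit:
carry_out(
  increments=[
    [0,0,0,0,0,10,1],
    [0,0,0,0,0,60,1],
    [0,0,0,0,0,120,1],
    [0,0,0,0,0,140,1],
    [0,0,0,0,0,140,1],
    [0,0,0,0,0,140,1],
  ],
)

```text
clock: 19.52
tool_pos: [0.5308, -0.0987, 0.2227]
orientation: [-179.9, -0.0, 105.0]
force: [-0.4, 0.5, -0.5]
opening: 0.0003
```

Run:
```python
from h import *
p=shot('wrist'); o=p['obs']; print(o['tool_pos'],o['force'],np.abs(o['qvel']).max())
b=masknear(p,'lock',[.5315,-.098,.06]); r=fit([(p,b[1])],[P+[0,0,.03] for P in LOCK],[.5315,-.098,[.2625]],[.004,.004,.03]); print(r.x,r.fun)
b=masknear(p,'box',[.548,-.165,.05]); r=fit([(p,b[1])],lambda q:BOX(q)[:1]+BOX(q)[2:]+[cub(-.055,.055,.045,.047,0,.03)],[.549,-.1655,[.2625],.001],[.004,.004,.03,.004],1); print(b[2],r.x,r.fun)
print(ctrl.close_job())
```

```text
[ 0.53079774 -0.09868543  0.22265225] [-0.4156286   0.52156216 -0.45452902] 0.7437013126023209
[ 0.5309589  -0.09910428  0.26051477] 0.02705989662511399
0.76 [ 5.49230711e-01 -1.65292842e-01  2.52771108e-01  2.63027657e-04] 0.08550250708524088
the job is handed in; nothing more can be done
None
```

I slid the lid shut by its bar and pressed the long block over both studs onto the ledge. I then let go, withdrew and handed the job in at about 19.5 s. The hand-in gives no verdict, so this rests on my own checks.

- **Lid:** it stopped against its end stop with 22 N resisting. The last wrist-camera fit puts it about 0.3 mm open.
- **Block height:** pressing the rib top with up to 43 N, it stayed at 88.2 mm, against 88 mm when fully home.
- **Block position:** the last fit puts it within about 0.5 mm of the ledge middle and 0.5° of the box line. The ledge position comes from the same camera.
- **Robot:** clear of everything, with no significant force on the tool.
- **Spare block, mallet and glue bottle:** never approached or touched. I did not re-measure their positions at the end.

**Disagreement:** the scene and side views differed from the wrist view by 2–5 mm on position. I relied on the wrist view because it matched where the bar stopped to within 1 mm.

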